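Feed the slat home under the drilling bridge with the push stick

ROBOT

A 6-joint arm with a two-finger parallel gripper is mounted at the origin on the work surface. World frame = base frame: x ahead of the robot, y to its left, z up, the work surface at z = 0. Lengths are in mm, angles in rad, forces in N, time in s.
With the tool pointing down it reaches from about 350 to 975 mm from the base axis. Payload 4.9 kg.
Tool frame: the origin (TCP) lies on the mounting face of the last link; the fingertips stand 173 mm ahead of it and the grasp point (between the pads) lies 155 mm ahead of it; z points along the fingers, y is the direction in which the jaws open and shut (so a half turn about z gives the same grasp; the last joint's range is limited). The gripper opens to 85 mm and grips with 20 to 120 N. Pads are 22 mm wide; open, the fingers measure 114 mm over their backs; the gripper's body (76 mm by 85 mm) begins 54 mm behind the grasp point. The pads swing forward as they close: fully open they stand 13 mm farther back than shut.
Start: joints at [-1.419, 0.053, 1.613, -0, 1.476, -0.119], TCP at [167.185, -602.206, 404.704] pointing down, gripper open.
Joint ranges: [-3.01, 3.01], [-1.01, 2.22], [0.06, 2.58], [-1.02, 4.17], [0.09, 2.62], [-3.14, 3.14]. Speed limits (rad/s): [2.57, 2.57, 3.14, 3.14, 3.14, 3.14].

INTERFACE

Orientations are given as [roll, pitch, yaw] about the fixed x, y, z axes, in that order (R = Rz(yaw) Ry(pitch) Rx(roll)).
In Python, from bench import sensors, optics, workorder gives the robot as it stands. The module is installed in compiled form; this text tells all that it offers.
- The arm moves only by the shell command python3 -m inch 'ROWS'. ROWS is JSON, a list that holds one entry, the list of rows, each a list of 7 numbers: the shift along the tool's x, y, z in m, then the turn, a rotation vector about the tool's x, y, z in rad, then the closure in counts, from 0 (fully open) to 255 (shut). In form: [[[dx, dy, dz, wx, wy, wz, claw], ...]]. A call has exactly 5 rows; each row is the pose to reach, as a shift and turn from the pose commanded when the call began, along the tool's axes at that moment; what a row does not reach only later rows make up. A row lasts 1/10 s, in which the tool goes at most 50 mm and 8.59 degrees, less where a joint would pass 70% of its speed; a pose out of reach is approached as far as the arm can. A call with a gripper value outside its range is refused whole. The fingers move at their own pace and stop on an object; the grip force is fixed at half the most. Time passes only in rows, so rows that repeat a pose let the fingers close, or fill a call up. It gives the time, the measured TCP pose, the force and the opening at its end, in the units of the state.
- sensors.sense(): the state, without advancing time (a new reading comes with each control period).
- optics.grab_frame(name): name is "scene" or "top" or "wrist"; returns the picture (420x560x3 uint8, blue, green, red); there is no depth.
- optics.get_calibration(name): a dict with "mtx" (3x3 intrinsics, pixels), "R" (3x3) and "t" (3): a world point X has camera coordinates R X + t. Camera axes: x right, y down, z forward; pixel columns grow to the right and rows downward; lengths in mm; the calibration is good to about 2 mm. The wrist camera is an equidistant fisheye: a pixel r from the principal point sees the ray r / f radians off the axis. A picture is of the moment at which its call begins: read the wrist's pose just before it. get_calibration takes no time and is no camera call; for the wrist camera it gives the pose at the moment of the call.
- workorder.job_done(): hands the job in, once; it reports no verdict.
Trained networks look in the newest picture that a camera, given by its name, has taken for a name from the list of things; names that differ only in an ending like _2 or _b are one class to them, and where a whole thing is asked for, a point or a joint stands for the part that bears it (a point fixed in the world has none). Each returns a list of dicts, best first, with "confidence" (0 to 1); they miss things now and then, are a little off and sometimes report something else, mostly with a low value. They report only what shows in the picture. A call takes as long as a camera call. They do not tell look-alikes from the thing itself.
- optics.spot_in(name, camera): "rect" ([left, top, right, bottom] in pixels, round what is visible of it).
The state is a dict: "time_s": time; "joint_pos": joint angles; "qd": joint speeds; "joint_efforts": joint torques, N m; "position": TCP position; "tool_rot": TCP orientation; "contact_force": force on the tool from outside, world axes, zero at the start; "ft_torque": the same for the moment, N m; "grip_width": finger opening in mm.
Only numpy, scipy, OpenCV 4.12 (cv2) and the standard library are available. Lean on these libraries where they do the work, as an engineer would, in place of code of your own. Each camera call takes 0.05 s, during which the arm holds its last target.

TASK

A short wooden slat is waiting in the channel of the drilling jig. Pick up the slim push stick by its upright handle, set it down in the jig's infeed behind the slat and push the slat along the channel, under the steel bridge, until it sits fully home against the end stop; keep your fingers off the slat. Then let go of the stick and leave it lying in the channel behind the slat.

Things in the scene. Friction and masses are not known exactly. Their poses are not given: they have to be found in the camera images.
- stick_grip (a point): Slim pale-wood push stick, 110 g, lying on the bench: flat bar 180 long, 20 wide, 16 high, with an upright handle 26 along the bar and 18 thick, top 91 mm above the bar's underside. This point: middle of the handle, 66 mm above the underside, 110 behind the bar's pushing tip, 70 ahead of its tail. x along the bar to the tip, y across it (grip across y), z up.
- stick_tip (a point): Centre of the push stick's front end face, 8 mm above the bar's underside; axes as stick_grip. (A second tool with the same handle, a push block 120 long with a 58 mm wide sole, is too wide for the channel.)
- slat_center (a point): Centre of the slat to be fed: pale wood, 80 long, 35 wide, 18 mm thick, 30 g, loose on the jig's bed between the fences, short of the bridge. x along its length, z up. Similar pieces on the bench are offcuts.
- jig: Fixed. Origin on the bench on the channel's midline; x feed direction, z up. Mm: grey board bed x -240..160, y +-58, top z 18. Dark wood fences, x -120..130, 15 thick, top z 42, channel 40 wide; mouth flares to 75 wide at x -160, open bed behind. Steel bridge x 20..70, underside z 52, top 60, bush to 68. End stop face x 130, so a slat that is home has its centre at x 90, y 0, z 27.
Mind the look-alikes: they are no part of the job. What is shaped like the part that bears stick_grip but green is not meant. What is shaped like the part that bears slat_center but turquoise is not meant.

How it is judged (in metres and radians):
On the way, in this order (a step that is already met when the one before it is completed fails the run):
1. the push stick's tip is low in the jig behind the slat, which has not yet passed the bridge (y of stick_tip in the frame of jig between -0.025 and 0.025 m and x of stick_tip in the frame of jig between -0.22 and -0.02 m and z of stick_tip in the frame of jig below 0.042 m and x of slat_center in the frame of jig below 0.02 m), for 0.1 s.
2. the slat is home against the end stop with the push stick's tip close behind it (x of slat_center in the frame of jig above 0.078 m and x of stick_tip in the frame of jig above 0.02 m and z of stick_tip in the frame of jig below 0.045 m), for 0.1 s.
At the end, for the whole second after the job is handed in: The slat lies in the channel, its front within 12 mm of the end stop; the push stick lies in the channel behind it with its tip low between the fences, at most 110 mm short of the home slat's rear end; both are at rest (x of slat_center in the frame of jig between 0.078 and 0.1 m and y of slat_center in the frame of jig between -0.01 and 0.01 m and z of slat_center in the frame of jig below 0.035 m and x of stick_tip in the frame of jig between -0.06 and 0.07 m and y of stick_tip in the frame of jig between -0.025 and 0.025 m and z of stick_tip in the frame of jig below 0.045 m and linear speed of each of slat, stick below 0.03 m/s); the robot touches nothing.
It fails at once if the fingers touch the slat (contact force between the fingers and slat above 0.5 N).
It also fails if it takes over 40 s, if anything falls off the work surface, if the arm or the gripper's body presses on something with over 40 N, if the wrist force passes 120 N, or if a joint passes its speed limit or range.

## Working session

There is one attempt and no reset: what is moved stays moved. The work goes in short steps, Python scripts to look and compute and a shell command to move; the robot and the scene stay as the last step left them, time stands still between calls to the robot, and variables do not carry over. Pictures are saved under pics/ and viewed, and the job is handed in when it is done.

```bash
mkdir -p pics
python3 - <<'E'
from bench import sensors, optics
import cv2
s=sensors.sense(); print(s)
for c in ["scene","top"]:
    im=optics.grab_frame(c); cv2.imwrite(f"pics/{c}0.png",im)
    for n in ["stick_grip","slat_center","jig","stick_tip"]:
        try:
            r=optics.spot_in(n,c); print(c,n,[(np_['rect'],round(np_['confidence'],2)) for np_ in r])
        except Exception as e: print(c,n,e)
    k=optics.get_calibration(c); print(k)
E
```

```text
{'time_s': 0.0, 'joint_pos': array([-1.41898341e+00,  5.33500543e-02,  1.61430154e+00,  3.34353532e-05,
        1.47599462e+00, -1.18989047e-01]), 'qd': array([ 0.00070025,  0.00085254, -0.00214636, -0.00037987,  0.00079041,
        0.00020291]), 'joint_efforts': array([ 5.95387755e-04, -3.93671536e+01, -3.70182252e+01, -1.80228739e-05,
        6.83413455e-03, -1.49024550e-05]), 'position': array([ 167.15934823, -601.95047369,  403.46236515]), 'tool_rot': array([-3.13955756e+00, -2.76818172e-04,  2.70798484e-01]), 'contact_force': array([-0.47769574, -0.6558791 , -0.02920794]), 'ft_torque': array([-0.06641528,  0.00595388,  0.00612122]), 'grip_width': 85.54082356792885}
scene stick_grip [([98.5, 179.3, 170.5, 215.9], 0.78), ([126.9, 215.4, 206.2, 261.7], 0.64), ([243.9, 212.3, 429.7, 303.3], 0.25)]
scene slat_center [([210.2, 318.7, 254.3, 343.3], 0.64), ([314.4, 238.6, 353.3, 255.4], 0.56)]
scene jig [([244.3, 209.3, 429.4, 302.5], 0.74)]
scene stick_tip [([124.5, 214.5, 202.7, 264.4], 0.64), ([100.3, 179.9, 169.8, 216.5], 0.64)]
{'mtx': array([[471.212326  ,   0.        , 286.60789
[... 275 characters left out ...]
63.47909076, -183.98658625, 1429.9681958 ])}
top stick_grip [([385.7, 271.8, 450.3, 334.8], 0.96), ([361.3, 221.2, 446.6, 230.6], 0.88)]
top slat_center [([371.2, 88.3, 411.5, 111.4], 0.96)]
top jig [([169.7, 90.4, 353.0, 167.0], 0.73)]
top stick_tip [([364.1, 222.7, 447.3, 235.0], 0.94), ([388.4, 272.7, 453.7, 337.3], 0.85)]
{'mtx': array([[482.85586135,   0.        , 283.91690229],
       [  0.        , 482.85586135, 200.7242195 ],
       [  0.        ,   0.        ,   1.        ]]), 'R': array([[ 0.00433556, -0.99995053, -0.00895227],
       [-0.9982233 , -0.00379572, -0.05946297],
       [ 0.05942605,  0.00919417, -0.99819037]]), 't': array([  36.22165302,  447.48278096, 1054.63478899])}
```

View pics/scene0.png

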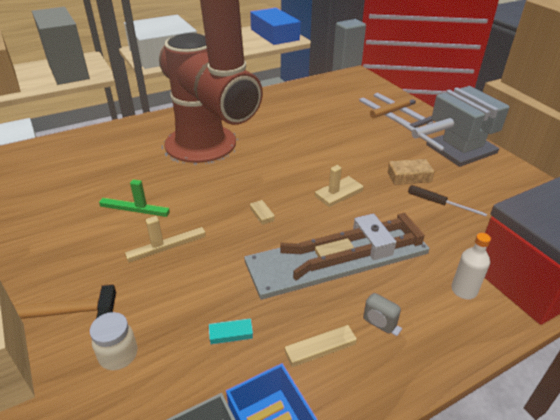

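View pics/top0.png

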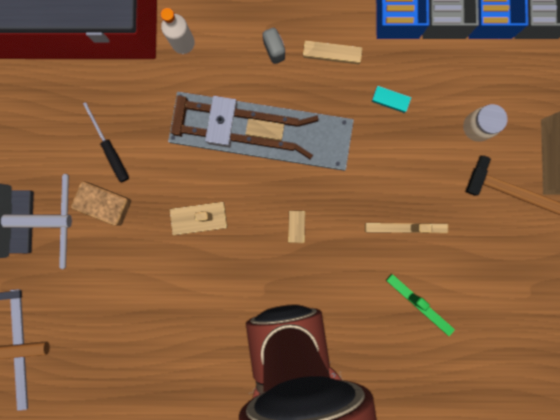

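The top view shows the wooden stick at (366–448, 228) with its handle at about 414, tip to the left. The jig has its stop at the left (180,115) and its mouth at the right (315,140), and the slat is at (265,129). The green stick and the turquoise slat are the decoys.

Run:
```python
import cv2
im=cv2.imread("pics/top0.png")
cv2.imwrite("pics/topj.png",cv2.resize(im[80:180,160:360],None,fx=4,fy=4,interpolation=cv2.INTER_CUBIC))
cv2.imwrite("pics/tops.png",cv2.resize(im[205:250,355:460],None,fx=7,fy=7,interpolation=cv2.INTER_CUBIC))
im=cv2.imread("pics/scene0.png")
cv2.imwrite("pics/scs.png",cv2.resize(im[205:270,115:215],None,fx=7,fy=7,interpolation=cv2.INTER_CUBIC))
cv2.imwrite("pics/scj.png",cv2.resize(im[205:300,235:435],None,fx=4,fy=4,interpolation=cv2.INTER_CUBIC))
```

```text
(no output)
```

View pics/topj.png

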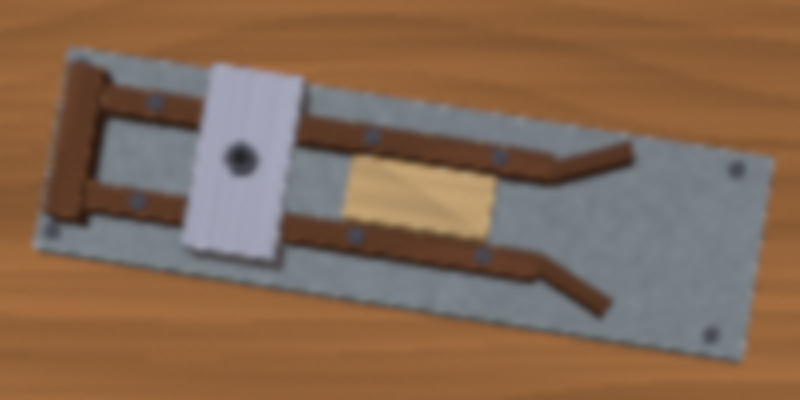

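View pics/tops.png

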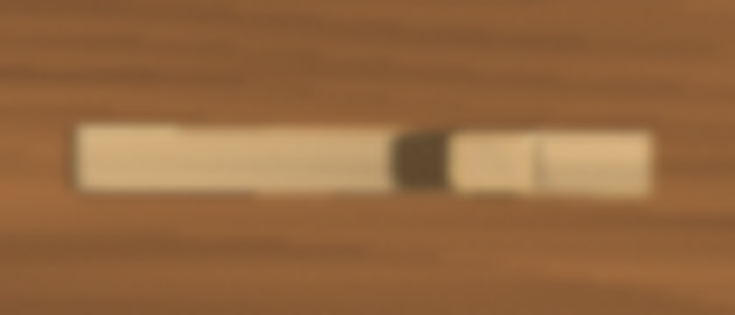

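View pics/scs.png

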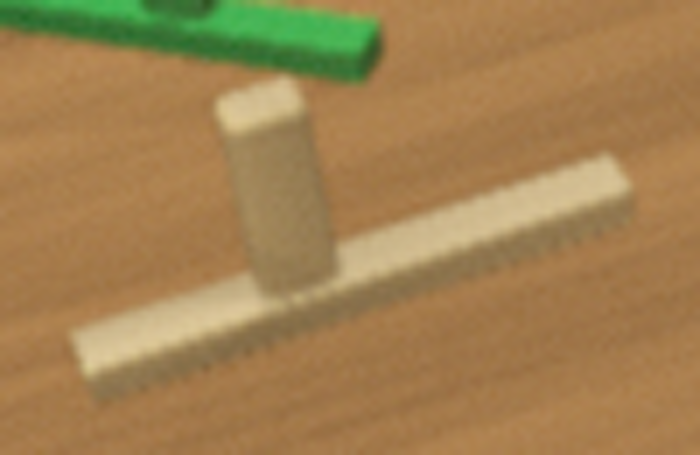

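View pics/scj.png

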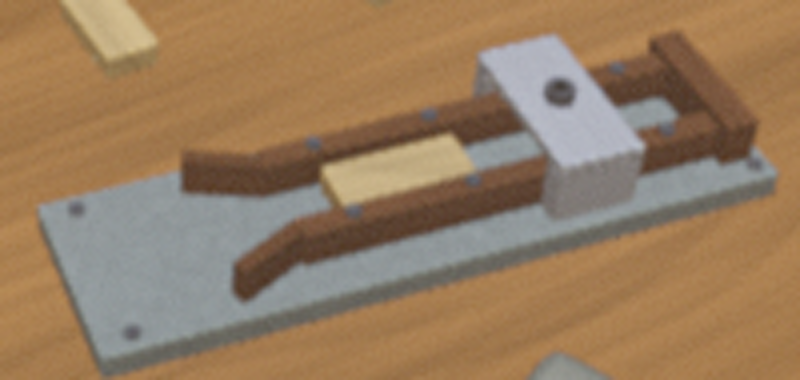

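```bash
cat > h.py <<'E'
import numpy as np
from scipy.optimize import least_squares
from bench import optics
def proj(c,P):
    k=optics.get_calibration(c); q=k['R']@P.T+k['t'][:,None]; p=k['mtx']@q
    return (p[:2]/p[2]).T
def uc(a,s,o): return (np.array(a,float)+.5)/s-.5+np.array(o)
def place(v,L):
    c,s=np.cos(v[2]),np.sin(v[2]); L=np.array(L,float)
    return np.c_[v[0]+c*L[:,0]-s*L[:,1], v[1]+s*L[:,0]+c*L[:,1], L[:,2]]
def fit(obs,v0):
    f=lambda v: np.concatenate([(proj(c,place(v,L))-u).ravel() for c,L,u in obs])
    r=least_squares(f,v0); return r.x, r.fun
E
python3 - <<'E'
from h import *
t=('top',[(160,-58,18),(160,58,18),(-240,-58,18),(-240,58,18)],uc([(70,48),(35,250),(775,155),(742,360)],4,(160,80)))
s=('scene',[(-240,58,18),(-240,-58,18),(160,-58,18)],uc([(38,208),(105,362),(778,178)],4,(235,205)))
for o in ([t],[s],[t,s]):
    v,f=fit(o,[600,50,1.5]); print('jig',v.round(3),abs(f).max().round(2))
J=v
o=[('top',[(40,-17.5,36),(-40,-17.5,36),(-40,17.5,36),(40,17.5,36)],uc([(350,155),(497,178),(490,240),(342,217)],4,(160,80)))]
v,f=fit(o,[600,50,1.5]); R=np.array([[np.cos(J[2]),np.sin(J[2])],[-np.sin(J[2]),np.cos(J[2])]])
print('slat',v,'in jig',R@(v[:2]-J[:2]),abs(f).max())
# stick, origin = handle centre
t=('top',[(110,-10,16),(110,10,16),(-70,-10,16),(-70,10,16)],uc([(77,125),(77,192),(652,131),(652,196)],7,(355,205)))
s=('scene',[(-70,10,16),(-70,-10,16),(110,10,16),(110,-10,16),(-13,9,91),(13,9,91),(13,-9,91),(-13,-9,91)],uc([(72,335),(92,375),(612,152),(633,188),(217,103),(290,78),(305,112),(230,138)],7,(115,205)))
for o in ([t],[s],[t,s]):
    v,f=fit(o,[390,-250,1.5]); print('stick',v.round(3),abs(f).max().round(2))
print('tip in jig',R@(v[:2]+110*np.array([np.cos(v[2]),np.sin(v[2])])-J[:2]))
print('optimal handle when tip at jig -130:',J[:2]+R.T@[-240,0])
E
```

```text
jig [609.734 129.809   1.419] 0.8
jig [613.807 130.649   1.417] 0.96
jig [611.138 130.421   1.42 ] 1.52
slat [602.87652792  80.83849174   1.42375653] in jig [-50.2608994    0.70852879] 0.6917715935608157
stick [ 389.1   -251.504    1.566] 0.23
stick [ 392.434 -250.918    1.58 ] 1.05
stick [ 390.689 -251.008    1.572] 1.12
tip in jig [-301.5270417   177.26222933]
optimal handle when tip at jig -130: [ 575.03324766 -106.84789577]
```

```bash
python3 -m inch '[[[0.031,-0.028,0.0075,0,0,-0.13,0],[0.062,-0.056,0.015,0,0,-0.26,0],[0.093,-0.084,0.0225,0,0,-0.39,0],[0.124,-0.112,0.03,0,0,-0.52,0],[0.155,-0.139,0.0375,0,0,-0.65,0]]]'
cat >> h.py <<'E'
from bench import sensors
from scipy.spatial.transform import Rotation as Ro
def delta(target,yaw,roll=np.pi):
    s=sensors.sense(); R0=Ro.from_euler('xyz',s['tool_rot']); R1=Ro.from_euler('xyz',[roll,0,yaw])
    d=R0.inv().apply(np.array(target)-s['position'])
    print('t',round(s['time_s'],2),'pos',s['position'].round(1),'rot',s['tool_rot'].round(4),'grip',round(s['grip_width'],1),'F',s['contact_force'].round(1),'q',s['joint_pos'].round(2))
    print('delta mm',d.round(1),'rotvec',(R0.inv()*R1).as_rotvec().round(3))
E
python3 -c "
from h import *
delta([390.5,-251,330],1.572)"
```

```text
time_s: 1.0
position: [279.9, -425.3, 367.1]
tool_rot: [3.141, 0.0, 0.926]
contact_force: [0.6, 0.5, -0.4]
grip_width: 85.8
t 1.0 pos [ 279.9 -425.3  367.1] rot [3.141e+00 1.000e-04 9.257e-01] grip 85.8 F [ 0.6  0.5 -0.4] q [-1.14 -0.2   1.92  0.    1.43 -0.49]
delta mm [205.8 -16.5  37.1] rotvec [ 0.     0.    -0.646]
```

```bash
python3 -m inch '[[[0.041,-0.003,0.0075,0,0,-0.13,0],[0.082,-0.0066,0.015,0,0,-0.26,0],[0.123,-0.01,0.0225,0,0,-0.39,0],[0.164,-0.013,0.03,0,0,-0.52,0],[0.206,-0.0165,0.037,0,0,-0.646,0]]]'
python3 - <<'E'
from h import *
import cv2
delta([390.5,-251,300],1.572)
im=optics.grab_frame("wrist"); cv2.imwrite("pics/w1.png",im)
k=optics.get_calibration("wrist"); print(k)
print(optics.spot_in("stick_grip","wrist"))
E
```

```text
time_s: 1.5
position: [391.4, -251.3, 330.2]
tool_rot: [3.141, 0.001, 1.572]
contact_force: [1.2, -1.3, -0.3]
grip_width: 85.5
t 1.5 pos [ 391.4 -251.3  330.2] rot [3.1408e+00 7.0000e-04 1.5716e+00] grip 85.5 F [ 1.2 -1.3 -0.3] q [-0.73 -0.29  2.05  0.    1.38 -0.73]
delta mm [ 0.4 -1.  30.2] rotvec [ 0.001  0.001 -0.   ]
{'mtx': array([[325.1922621 ,   0.        , 277.37403559],
       [  0.        , 325.1922621 , 205.29341024],
       [  0.        ,   0.        ,   1.        ]]), 'R': array([[ 9.99964232e-01,  8.43562275e-03,  6.13122293e-04],
       [ 7.95371080e-03, -9.62537385e-01,  2.71032323e-01],
       [ 2.87647956e-03, -2.71017752e-01, -9.62570051e-01]]), 't': array([-390.76867464, -254.66364563,  237.74208436])}
[{'rect': [65.2, 123.1, 166.7, 263.4], 'confidence': 0.9}, {'rect': [260.7, 66.1, 288.6, 267.6], 'confidence': 0.74}]
```

View pics/w1.png

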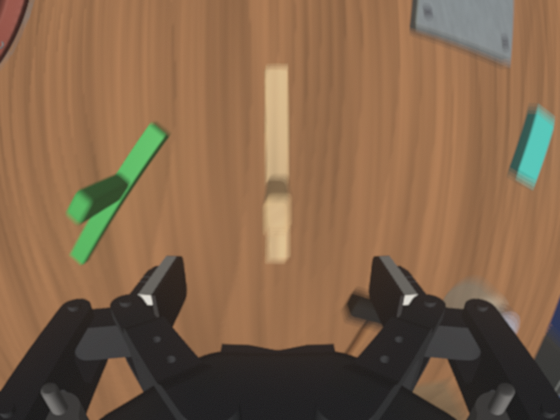

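The wrist view shows the stick centred between the fingers (bar at columns 265–289, finger midpoint about 278), with its tip at row 66 and tail at row 263. I'll check its position along the bar with the fisheye model.

Run:
```python
from h import *
k=optics.get_calibration("wrist")
def ray(u,v,z):
    m=k['mtx']; a=np.array([u-m[0,2],v-m[1,2]])/m[0,0]; r=np.hypot(*a)
    d=np.array([*(a/r*np.sin(r)),np.cos(r)]); C=-k['R'].T@k['t']; w=k['R'].T@d
    return (C+w*(z-C[2])/w[2]).round(1)
for p in [(265,66,16),(288,66,16),(268,263,16),(289,263,16),(265,198,91),(290,198,91),(264,228,91),(291,228,91)]: print(p,ray(*p))
```

```text
(265, 66, 16) [ 380.4 -136.5   16. ]
(288, 66, 16) [ 400.  -136.5   16. ]
(268, 263, 16) [ 382.5 -317.6   16. ]
(289, 263, 16) [ 402.6 -317.5   16. ]
(265, 198, 91) [ 383.2 -233.6   91. ]
(290, 198, 91) [ 399.6 -233.5   91. ]
(264, 228, 91) [ 382.3 -254.6   91. ]
(291, 228, 91) [ 400.6 -254.5   91. ]
```

```bash
python3 -m inch '[[[0.0025,0,0.027,0,0,0,0],[0.0025,0,0.054,0,0,0,0],[0.0025,0,0.081,0,0,0,0],[0.0025,0,0.108,0,0,0,0],[0.0025,0,0.108,0,0,0,0]]]'
python3 -m inch '[[[0,0,0,0,0,0,255],[0,0,0,0,0,0,255],[0,0,0,0,0,0,255],[0,0,0,0,0,0,255],[0,0,0,0,0,0,255]]]'
python3 - <<'E'
from h import *
import cv2
delta([391,-248.5,222],1.572)
im=optics.grab_frame("wrist"); cv2.imwrite("pics/w2.png",im)
E
```

```text
time_s: 2.1
position: [389.1, -249.7, 218.5]
tool_rot: [-3.135, -0.005, 1.565]
contact_force: [-0.9, 0.4, -0.8]
grip_width: 85.3
time_s: 2.6
position: [391.1, -250.6, 223.1]
tool_rot: [3.14, 0.001, 1.567]
contact_force: [-1.0, -0.7, 4.0]
grip_width: 17.2
t 2.6 pos [ 391.1 -250.6  223.1] rot [3.1404e+00 1.2000e-03 1.5669e+00] grip 17.2 F [-1.  -0.7  4. ] q [-0.73 -0.15  2.13 -0.    1.16 -0.73]
delta mm [ 2.1 -0.2  1.1] rotvec [ 0.001  0.001 -0.005]
```

View pics/w2.png

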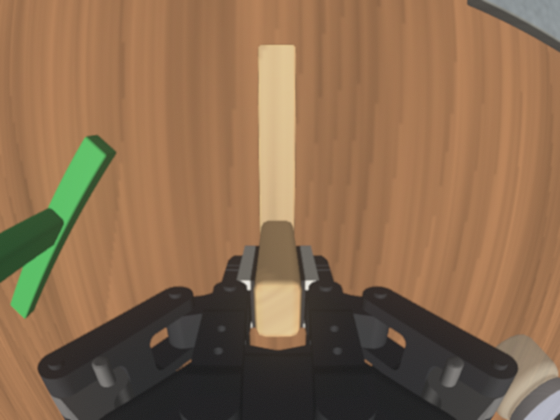

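Gripped squarely: the handle is between the pads at (278,280) and the bar is straight ahead. Next I lift it and carry it over the infeed.

```bash
python3 -m inch '[[[0,0,-0.02,0,0,0,255],[0,0,-0.045,0,0,0,255],[0,0,-0.075,0,0,0,255],[0,0,-0.075,0,0,0,255],[0,0,-0.075,0,0,0,255]]]'
python3 - <<'E'
from h import *
import cv2
delta([572,-126.7,298],1.42)
k=optics.get_calibration("wrist")
im=optics.grab_frame("wrist"); cv2.imwrite("pics/w3.png",im)
E
```

```text
time_s: 3.15
position: [390.9, -250.3, 297.4]
tool_rot: [3.141, 0.001, 1.567]
contact_force: [1.0, 0.0, -1.9]
grip_width: 17.5
t 3.15 pos [ 390.9 -250.3  297.4] rot [3.1407e+00 8.0000e-04 1.5669e+00] grip 17.5 F [ 1.   0.  -1.9] q [-0.73 -0.26  2.08  0.    1.31 -0.73]
delta mm [124.3 180.6  -0.5] rotvec [0.001 0.001 0.147]
```

View pics/w3.png

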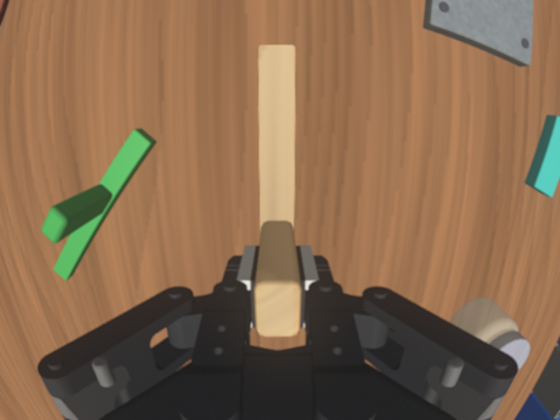

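The stick has lifted with no slip and sits the same in the image, tip at (277,45). Now I move over the infeed, 219 mm and +0.147 rad about tool z.

```bash
python3 -m inch '[[[0.0255,0.036,0,0,0,0.03,255],[0.051,0.072,0,0,0,0.06,255],[0.0765,0.109,0,0,0,0.09,255],[0.101,0.145,0,0,0,0.12,255],[0.124,0.18,0,0,0,0.147,255]]]'
python3 -m inch '[[[0,0,0,0,0,0,255],[0,0,0,0,0,0,255],[0,0,0,0,0,0,255],[0,0,0,0,0,0,255],[0,0,0,0,0,0,255]]]'
python3 - <<'E'
from h import *
import cv2
delta([572,-126.7,298],1.42)
k=optics.get_calibration("wrist")
im=optics.grab_frame("wrist"); cv2.imwrite("pics/w4.png",im)
im=optics.grab_frame("top"); cv2.imwrite("pics/t4.png",cv2.resize(im[70:190,150:410],None,fx=3,fy=3,interpolation=cv2.INTER_CUBIC))
def ray(u,v,z):
    m=k['mtx']; a=np.array([u-m[0,2],v-m[1,2]])/m[0,0]; r=np.hypot(*a)
    d=np.array([*(a/r*np.sin(r)),np.cos(r)]); C=-k['R'].T@k['t']; w=k['R'].T@d
    return C+w*(z-C[2])/w[2]
c,s=np.cos(1.42),np.sin(1.42); R=np.array([[c,s],[-s,c]])
for u,v in [(259,45),(295,45)]: print((R@(ray(u,v,298-221+16)[:2]-[611.1,130.4])).round(1))
E
```

```text
time_s: 3.7
position: [572.1, -125.4, 294.4]
tool_rot: [-3.137, -0.001, 1.419]
contact_force: [0.3, -1.0, -0.9]
grip_width: 17.3
time_s: 4.2
position: [570.6, -127.7, 297.0]
tool_rot: [-3.141, 0.0, 1.418]
contact_force: [-0.3, -0.8, -0.3]
grip_width: 17.0
t 4.2 pos [ 570.6 -127.7  297. ] rot [-3.1412  0.      1.4184] grip 17.0 F [-0.3 -0.8 -0.3] q [-0.35  0.05  1.8  -0.    1.29 -0.19]
delta mm [ 1.2  1.2 -1. ] rotvec [-0.     0.    -0.002]
[-154.    11.2]
[-154.1   -7.6]
```

View pics/w4.png

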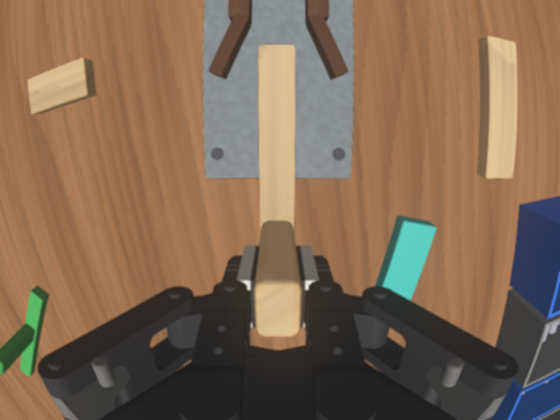

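View pics/t4.png

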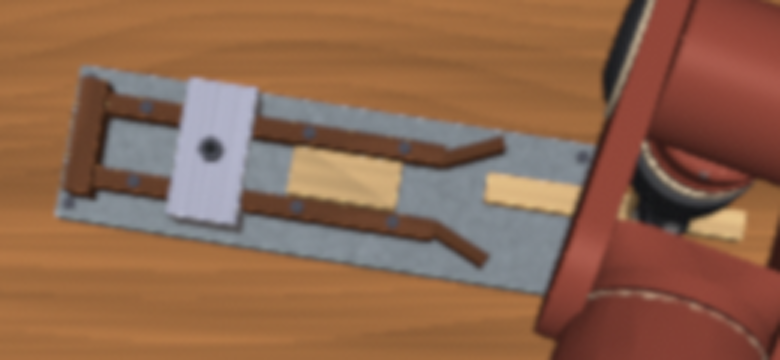

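In the wrist view the bar is centred on the bed (columns 259–295 against 204–352) and between the fences (about 239/317), tip just behind the flare. Lowering now.

```bash
python3 -m inch '[[[0,0,0.015,0,0,0,255],[0,0,0.03,0,0,0,255],[0,0,0.045,0,0,0,255],[0,0,0.055,0,0,0,255],[0,0,0.055,0,0,0,255]]]'
python3 -m inch '[[[0,0,0.0,0,0,0,255],[0,0,0.0,0,0,0,255],[0,0,0.0,0,0,0,255],[0,0,0.001,0,0,0,255],[0,0,0.001,0,0,0,255]]]'
python3 - <<'E'
from h import *
import cv2
delta([572,-126.7,240],1.42)
im=optics.grab_frame("wrist"); cv2.imwrite("pics/w5.png",im)
im=optics.grab_frame("scene"); cv2.imwrite("pics/s5.png",cv2.resize(im[170:310,180:440],None,fx=3,fy=3,interpolation=cv2.INTER_CUBIC))
E
```

```text
time_s: 4.8
position: [571.3, -127.1, 241.0]
tool_rot: [-3.14, -0.0, 1.42]
contact_force: [-0.0, 0.4, -0.8]
grip_width: 17.0
time_s: 5.3
position: [571.3, -127.0, 241.0]
tool_rot: [-3.141, -0.0, 1.42]
contact_force: [0.3, 0.0, -0.7]
grip_width: 17.3
t 5.3 pos [ 571.3 -127.   241. ] rot [-3.1413e+00 -1.0000e-04  1.4198e+00] grip 17.3 F [ 0.3  0.  -0.7] q [-0.35  0.12  1.83  0.    1.19 -0.19]
delta mm [0.4 0.6 1. ] rotvec [-0. -0. -0.]
```

View pics/w5.png

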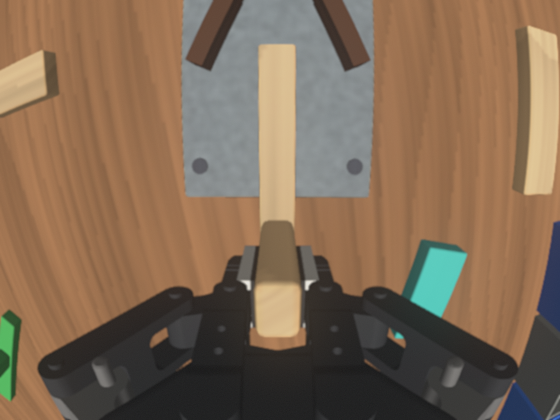

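View pics/s5.png

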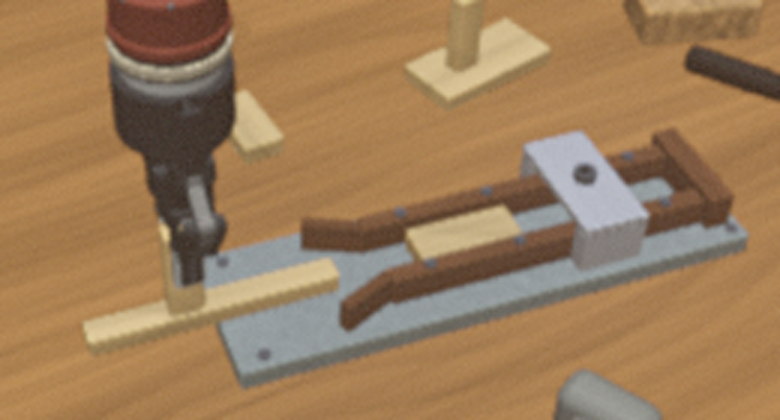

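The bar lies on the bed's infeed, level and centred. Next I advance toward the slat.

```bash
python3 -m inch '[[[0.01,0,0,0,0,0,255],[0.02,0,0,0,0,0,255],[0.03,0,0,0,0,0,255],[0.04,0,0,0,0,0,255],[0.05,0,0,0,0,0,255]]]'
python3 -m inch '[[[0.01,0,0,0,0,0,255],[0.02,0,0,0,0,0,255],[0.03,0,0,0,0,0,255],[0.04,0,0,0,0,0,255],[0.05,0,0,0,0,0,255]]]'
python3 - <<'E'
from h import *
import cv2
delta([601.2,66-5.5,241],1.42)
im=optics.grab_frame("wrist"); cv2.imwrite("pics/w6.png",im)
E
```

```text
time_s: 5.9
position: [579.0, -76.4, 241.2]
tool_rot: [3.142, -0.0, 1.42]
contact_force: [0.2, 0.1, -1.6]
grip_width: 17.4
time_s: 6.4
position: [586.6, -27.4, 241.3]
tool_rot: [3.141, 0.0, 1.42]
contact_force: [-0.2, -0.9, -0.4]
grip_width: 17.3
t 6.4 pos [586.6 -27.4 241.3] rot [3.1414e+00 2.0000e-04 1.4198e+00] grip 17.3 F [-0.2 -0.9 -0.4] q [-0.17  0.12  1.83 -0.    1.19 -0.02]
delta mm [89.1  1.2  0.3] rotvec [ 0.  0. -0.]
```

View pics/w6.png

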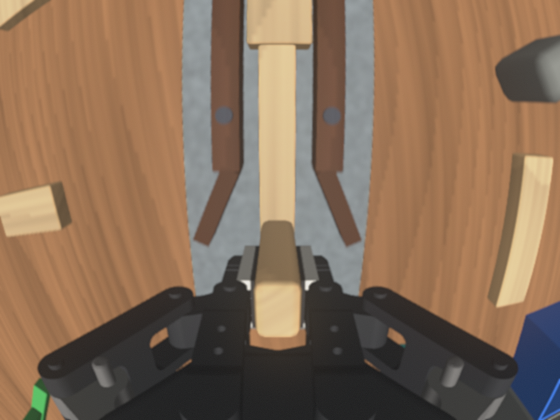

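The slat is riding squarely against the stick tip at (278,44), with the bar centred between the fences. About 100 mm remains.

```bash
python3 -m inch '[[[0.01,0,0,0,0,0,255],[0.02,0,0,0,0,0,255],[0.03,0,0,0,0,0,255],[0.04,0,0,0,0,0,255],[0.05,0,0,0,0,0,255]]]'
python3 -m inch '[[[0.01,0,0,0,0,0,255],[0.02,0,0,0,0,0,255],[0.03,0,0,0,0,0,255],[0.036,0,0,0,0,0,255],[0.042,0,0,0,0,0,255]]]'
python3 -m inch '[[[0.001,0,0,0,0,0,255],[0.002,0,0,0,0,0,255],[0.003,0,0,0,0,0,255],[0.004,0,0,0,0,0,255],[0.005,0,0,0,0,0,255]]]'
python3 - <<'E'
from h import *
import cv2
delta([602.1,71.1,241],1.42)
im=optics.grab_frame("top"); cv2.imwrite("pics/t7.png",cv2.resize(im[70:190,150:410],None,fx=3,fy=3,interpolation=cv2.INTER_CUBIC))
im=optics.grab_frame("scene"); cv2.imwrite("pics/s7.png",cv2.resize(im[170:310,200:460],None,fx=3,fy=3,interpolation=cv2.INTER_CUBIC))
E
```

```text
time_s: 6.95
position: [594.1, 22.0, 241.3]
tool_rot: [3.141, 0.0, 1.42]
contact_force: [-0.2, -0.7, -0.8]
grip_width: 17.1
time_s: 7.45
position: [600.4, 63.3, 241.3]
tool_rot: [3.142, 0.0, 1.42]
contact_force: [0.2, -2.0, 0.5]
grip_width: 17.0
time_s: 7.95
position: [601.0, 67.5, 241.2]
tool_rot: [3.142, 0.0, 1.419]
contact_force: [0.0, -0.6, 0.2]
grip_width: 17.2
t 7.95 pos [601.   67.5 241.2] rot [3.1416e+00 1.0000e-04 1.4194e+00] grip 17.2 F [ 0.  -0.6  0.2] q [-0.01  0.16  1.79 -0.    1.2   0.14]
delta mm [3.7 0.5 0.2] rotvec [ 0.     0.    -0.001]
```

View pics/t7.png

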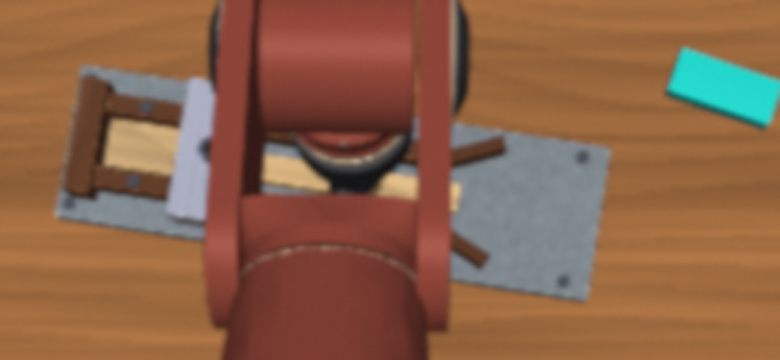

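View pics/s7.png

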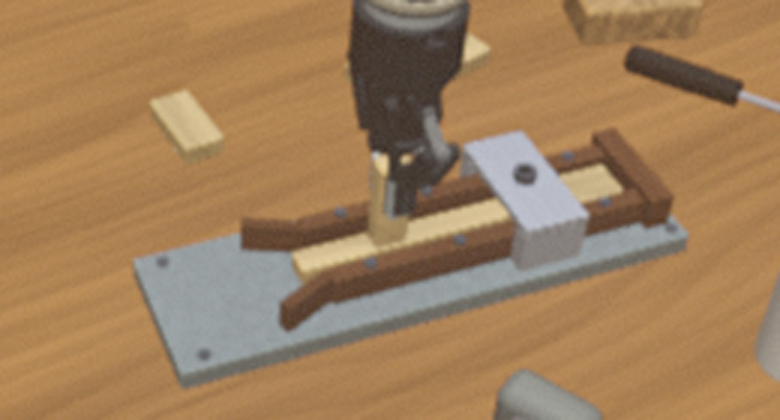

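The slat is within a few mm of the stop and there is no reaction force yet. I'll creep on until it presses.

```bash
python3 -m inch '[[[0.001,0,0,0,0,0,255],[0.002,0,0,0,0,0,255],[0.003,0,0,0,0,0,255],[0.004,0,0,0,0,0,255],[0.004,0,0,0,0,0,255]]]'
```

```text
time_s: 8.55
position: [601.6, 71.7, 241.2]
tool_rot: [-3.142, 0.0, 1.42]
contact_force: [0.2, -3.2, 0.6]
grip_width: 17.4
```

```bash
python3 -m inch '[[[0.0005,0,0,0,0,0,255],[0.001,0,0,0,0,0,255],[0.0015,0,0,0,0,0,255],[0.002,0,0,0,0,0,255],[0.002,0,0,0,0,0,255]]]'
```

```text
time_s: 9.05
position: [601.9, 72.5, 241.5]
tool_rot: [-3.141, 0.004, 1.42]
contact_force: [-2.7, -7.7, 2.9]
grip_width: 17.5
```

The force is now 7.7 N against the feed, so the slat is home. I'll relax 2 mm, open and rise.

```bash
python3 -m inch '[[[-0.001,0,0,0,0,0,255],[-0.002,0,0,0,0,0,255],[-0.002,0,0,0,0,0,255],[-0.002,0,0.0,0,0,0,255],[-0.002,0,0.0,0,0,0,255]]]'
python3 -m inch '[[[0,0,0,0,0,0,200],[0,0,0,0,0,0,160],[0,0,0,0,0,0,100],[0,0,0,0,0,0,0],[0,0,0,0,0,0,0]]]'
python3 -m inch '[[[0,0,0,0,0,0,0],[0,0,0,0,0,0,0],[0,0,0,0,0,0,0],[0,0,0,0,0,0,0],[0,0,0,0,0,0,0]]]'
python3 -c "
from h import *
import cv2
im=optics.grab_frame('wrist'); cv2.imwrite('pics/w8.png',im)"
```

```text
time_s: 9.55
position: [601.6, 71.7, 241.2]
tool_rot: [-3.142, 0.0, 1.42]
contact_force: [-1.3, -2.9, 1.1]
grip_width: 17.3
time_s: 10.05
position: [601.6, 71.8, 241.2]
tool_rot: [-3.142, -0.0, 1.42]
contact_force: [0.1, 0.2, -0.6]
grip_width: 73.9
time_s: 10.55
position: [601.6, 71.6, 241.2]
tool_rot: [-3.142, 0.0, 1.42]
contact_force: [-1.2, 0.6, -0.8]
grip_width: 85.4
```

View pics/w8.png

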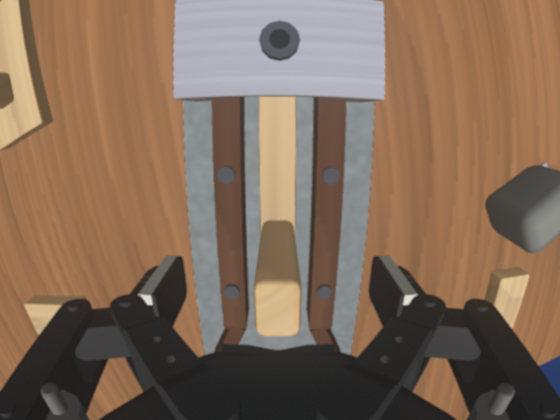

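The fingers are fully open and well clear of the handle (at (278,290)), and the stick stands straight in the channel. Going straight up.

```bash
python3 -m inch '[[[0,0,-0.02,0,0,0,0],[0,0,-0.045,0,0,0,0],[0,0,-0.08,0,0,0,0],[0,0,-0.12,0,0,0,0],[0,0,-0.16,0,0,0,0]]]'
python3 -m inch '[[[-0.045,0,0,0,0,0,0],[-0.09,0,0,0,0,0,0],[-0.135,0,0,0,0,0,0],[-0.18,0,0,0,0,0,0],[-0.22,0,0,0,0,0,0]]]'
python3 -m inch '[[[-0.045,0,0,0,0,0,0],[-0.09,0,0,0,0,0,0],[-0.12,0,0,0,0,0,0],[-0.12,0,0,0,0,0,0],[-0.12,0,0,0,0,0,0]]]'
python3 -c "
from h import *
import cv2
im=optics.grab_frame('top'); cv2.imwrite('pics/t9.png',cv2.resize(im[80:180,160:360],None,fx=4,fy=4,interpolation=cv2.INTER_CUBIC))
im=optics.grab_frame('scene'); cv2.imwrite('pics/s9.png',cv2.resize(im[170:310,200:460],None,fx=3,fy=3,interpolation=cv2.INTER_CUBIC))
"
```

```text
time_s: 11.1
position: [601.3, 71.6, 402.4]
tool_rot: [-3.141, 0.0, 1.42]
contact_force: [-0.0, 0.0, -0.0]
grip_width: 85.4
time_s: 11.6
position: [567.9, -147.7, 401.4]
tool_rot: [3.141, 0.0, 1.419]
contact_force: [1.1, 0.1, -0.1]
grip_width: 85.7
time_s: 12.1
position: [550.3, -264.9, 401.0]
tool_rot: [-3.141, -0.001, 1.418]
contact_force: [0.1, 0.6, -0.2]
grip_width: 85.2
```

View pics/t9.png

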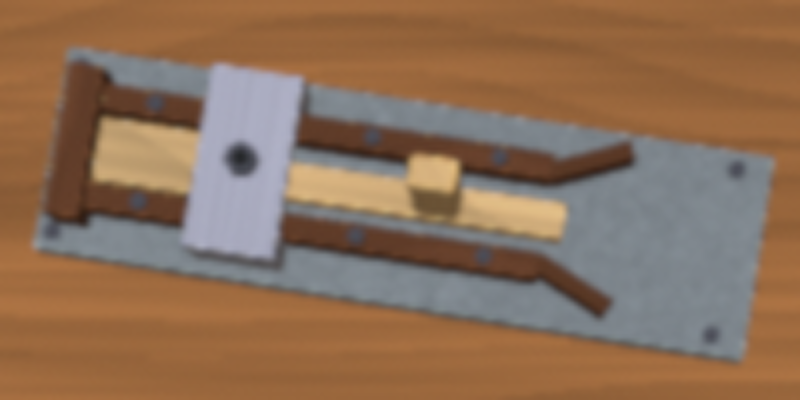

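View pics/s9.png

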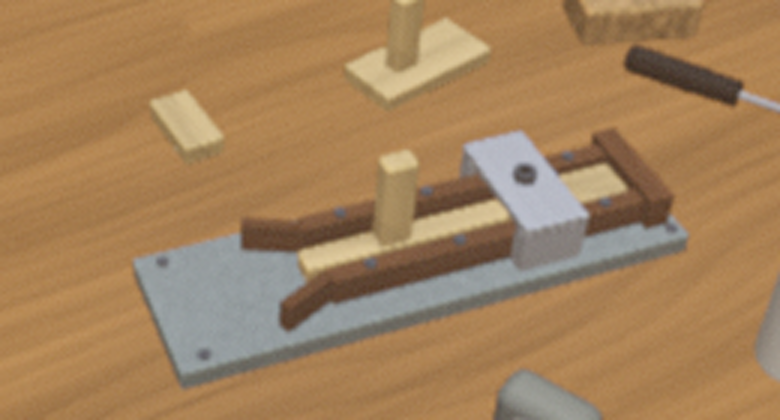

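The slat touches the end stop at (95,150) in the top crop with no gap. The stick lies flat behind it with its tail at (567,220), and the robot is clear.

```bash
python3 -c "
from h import *
c=np.cos(1.42);s=np.sin(1.42);k=optics.get_calibration('top')
u=uc([[567,220]],4,(160,80))[0]
d=k['R'].T@np.linalg.solve(k['mtx'],[*u,1]);C=-k['R'].T@k['t'];P=C+d*(34-C[2])/d[2]
print('tail in jig',np.array([[c,s],[-s,c]])@(P[:2]-[610.4,130]))
from bench import workorder; print(workorder.job_done())"
```

```text
tail in jig [-131.13041331   -0.34696466]
the job is handed in; nothing more can be done
None
```

I gripped the wooden push stick by its handle, set it in the jig's infeed and pushed the slat under the bridge until it met the end stop. I then released the stick and moved the arm clear. The job was handed in shortly after 12 s; it reported no verdict.

- **Slat:** the wrist force rose to about 8 N against the feed, and the final pictures show no gap between the slat and the end stop. I judged this by eye and did not measure the slat's final position.
- **Stick:** it lies flat and straight in the channel. Its tail measures at jig x ≈ -131 mm, y ≈ 0, which puts the tip at about x 49 mm, right behind the slat. The bridge hides the tip itself.
- **Robot:** the fingers stayed on the handle and did not go near the slat. The arm touches nothing now.
- **Disagreement:** position readings from the different cameras differed by up to about 4 mm, well inside the clearances. No check failed.

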